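# Lock the long clamp bar over a sprung cast mandrel and start the pump

## Robot

A 7-joint arm with a two-finger parallel gripper is mounted at the origin on the work surface. World frame = base frame: x ahead of the robot, y to its left, z up, the work surface at z = 0. Lengths are in m, angles in rad, forces in N, time in s.
With the tool pointing down it reaches from about 0.4 to 0.85 m from the base axis. Payload 4.5 kg.
Tool frame: the origin (TCP) lies midway between the tips of the shut fingers; the grasp point (between the pads) lies behind it (r.grip_point_offset is the z of the grasp point in the tool frame, in m); z points along the fingers, y is the line along which they close (so a half turn about z gives the same grasp; the last joint's range is limited). The gripper opens to 88 mm and grips with 3 to 60 N. Pads are 18 mm wide; open, the fingers measure 123 mm over their backs; the gripper's body (75 mm by 187 mm) begins 45 mm behind the grasp point.
Start: joints at [1.209, 0.689, -0.195, 1.565, 0.157, 0.902, -0.215], TCP at [0.241, -0.577, 0.239] pointing down, gripper open.
Joint ranges: [-3.01, 3.01], [-0.46, 2.08], [-1.47, 1.51], [0.13, 2.56], [-1, 4.14], [0.04, 2.09], [-2.66, 2.66]. Speed limits (rad/s): [2.57, 2.57, 3.14, 3.14, 3.14, 3.14, 3.14].

## Interface

Orientations are given as a unit quaternion [x, y, z, w].
In Python, from plant import r, optics, workorder gives the robot as it stands.
- The arm moves only by the shell command python3 -m creep 'ROWS' [FORCE]. ROWS is JSON, a list of rows, each an object of numbers: "grip": the gripper command: -1 is shut, 1 is fully open, values between are in proportion; "tx", "ty", "tz": the shift along the tool's x, y, z in cm; "spin": the turn about the tool's z in degrees. In form: [{"grip": .., "tx": .., "ty": .., "tz": .., "spin": ..}, ...]. A call has 1 to 8 rows; each row shifts and turns the commanded pose from where the row before left it, along the tool's axes as they then stand; what a row does not reach is not made up. A row lasts 1/12 s, in which the tool goes at most 41.7 mm and 7.16 degrees, less where a joint would pass 70% of its speed; a pose out of reach is approached as far as the arm can. A call with a gripper value outside its range is refused whole. The fingers move at their own pace and stop on an object; FORCE is the grip in N (left out, the last holds). Time passes only in rows, so rows that do not move let the fingers close. It gives the time, the measured TCP pose, the force, the opening and the grip force at its end, in the units of the state.
- r.get_state(): the state, without advancing time (a new reading comes with each control period).
- optics.snapshot(name): name is "scene" or "top" or "wrist"; returns (picture, depth): 400x640x3 uint8, red, green, blue; 400x640 float32, m along the optical axis (not along the pixel's ray), 0 where there is no reading.
- optics.get_calibration(name): a dict with "fx", "fy", "cx", "cy" (pixels), "extrinsics" (4x4, takes a point from world to camera coordinates). Camera axes: x right, y down, z forward; pixel columns grow to the right and rows downward; lengths in m; the calibration is good to about 2 mm. A picture is of the moment at which its call begins: read the wrist's pose just before it. get_calibration takes no time and is no camera call; for the wrist camera it gives the pose at the moment of the call.
- workorder.finish_job(): hands the job in; it is judged then, once.
The state is a dict: "clock": time; "q": joint angles; "qd": joint speeds; "joint_torque": joint torques, N m; "tool_pos": TCP position; "eef_rot": TCP orientation; "contact_force": force on the tool from outside, world axes, zero at the start; "moment": the same for the moment, N m; "opening": opening from 0.0 (shut) to 1.0 (fully open); "finger_force": force on a finger pad.
Only numpy, scipy, OpenCV 4.12 (cv2) and the standard library are available. Lean on these libraries where they do the work, as an engineer would, in place of code of your own. Each camera call takes 0.05 s, during which the arm holds its last target. There are 200 camera calls.

## Task

Clamp the plaster cast's mandrel in the jig: lay the long clamp bar across the two supports in front of their hooks, press it down against the sprung mandrel, slide it under both hooks and let it spring up behind both hook teeth, centred and released. Then press the pump's start button fully down and let go. Press the bar firmly but do not ram it down with great force, and leave the short bar and everything lying round the jig where it is.

Things in the scene. Friction and masses are not known exactly. Their poses are not given: they have to be found in the camera images.
- long_bar: The long clamp bar: flat steel bar 200 mm long (its y), 30 mm wide (its x), 12 mm thick (its z, up), about 0.25 kg, with an upright dark grip tab on its middle, 14 mm thick (x), 50 mm long (y), reaching from 12 to 44 mm above the underside. Origin at the centre of its underside. It is the same either way round
- bar_end_a (a point): point on the long bar's underside, 85 mm from its middle towards its +y end, on its centre line
- bar_end_b (a point): the same towards its -y end
- jig: The fixed clamping jig. Origin on the bench under its middle; x points from the open front of the hooks to their back and on to the cast, y from support to support, z up. Base 150 x 230 x 12 mm. Two steel supports at y = -85 and +85 mm, each 24 mm wide (y), flat tops at z = 70 mm from x = -45 to 52 mm. Over the rear of each stands a hook
- hook_left (a point): centre of the underside of the lip of the hook at jig y = +85 mm (jig x 23, z 91 mm). Each hook: back wall x = 40 to 52 mm; lip from x = -2 to 52 mm, underside z = 91, top z = 103 mm; at its front edge a downward tooth, x = -2 to 6 mm, underside z = 86 mm
- hook_right (a point): the same on the hook at jig y = -85 mm
- rest_point (a point): where the middle of the bar's underside can first be set down, on the level of the tops, in front of the teeth: jig x -24, y 0, z 70 mm. Only with the bar pressed down on the tops does it pass under the teeth, with 4 mm to spare
- lock_point (a point): where the middle of the bar's underside ends: jig x 23, y 0, z 79 mm. There it lies in the 34 mm wide pocket between teeth and back walls (bar centre x = 21 to 25 mm) and the spring lifts it up against the lips
- mandrel (a joint): how far the sprung mandrel is pressed down (m): 0 free, limit 0.016. It is a 25 mm tube along jig x at y = 0, x = -50 to 110 mm, top at z = 84 mm when free; it pushes up with about 5 N free, 10 N with the bar on the tops (0.014), 7 N with the bar locked (0.005). It carries the cast, 90 mm thick, at x = 100 to 240 mm
- pump_box: The fixed grey vacuum pump control box, 110 x 90 x 60 mm, origin at the centre of its underside
- start_top (a point): centre of the top of the round start button, 36 mm across, on the control box; it is pressed straight down and springs back
- start (a joint): how far the start button is pressed (m): 0 up, 0.008 fully down, which takes about 6 N
- short_bar: To be left alone: a clamp bar of the same make but only 136 mm long, too short to reach from support to support; same section and grip as the long bar. Origin at the centre of its underside, length along y
- tape: To be left alone: roll of paper tape, 90 mm across, 30 mm high, lying flat
- glue: To be left alone: glue bottle, 60 mm across, 150 mm tall
- wrench: To be left alone: flat wrench, 170 mm long along x
- screwdriver: To be left alone: screwdriver, 200 mm long along x
- offcut: To be left alone: plaster offcut, 50 x 60 x 25 mm
Not all that is in view belongs to the job. Leave any yellow look-alike of the pump_box alone.

How it is judged:
On the way, in this order (a step that is already met when the one before it is completed fails the run):
1. the long bar is locked under both hooks, behind both teeth, centred, released and at rest (x of bar_end_a in the frame of jig between 0.018 and 0.029 m and z of bar_end_a in the frame of jig between 0.0755 and 0.082 m and x of bar_end_b in the frame of jig between 0.018 and 0.029 m and z of bar_end_b in the frame of jig between 0.0755 and 0.082 m and y of long_bar in the frame of jig between -0.015 and 0.015 m and angle between the z axis of long_bar and the z axis of jig, either way round below 0.12 rad and angle between long_bar's own z axis and vertical below 0.3 rad and linear speed of long_bar below 0.02 m/s and contact force between the fingers and long_bar below 0.3 N), for 0.3 s.
2. the start button is pressed fully down (value of joint start above 0.0065 m), for 0.05 s.
At the end, for the whole second after the job is handed in: The long bar is locked: both its ends lie under the hooks behind the teeth (bar centre line at jig x = 18 to 29 mm, underside at jig z = 75.5 to 82 mm at both end points), centred between the supports within 15 mm, released and at rest; the start button is up again (under 1.5 mm) (all of step 1 and value of joint start below 0.0015 m); the robot touches nothing.
It fails at once if the bar is rammed against the jig with more than 90 N (contact force between long_bar and jig above 90 N).
It fails at once if the short bar is moved by more than 40 mm (distance of short_bar from where it was at the start of the episode above 0.04 m).
It fails at once if another loose thing is moved by more than 40 mm (distance of any of tape, glue, wrench, screwdriver, offcut from where it was at the start of the episode above 0.04 m).
It also fails if it takes over 56 s, if anything falls off the work surface, if the arm or the gripper's body presses on something with over 40 N, if the wrist force passes 120 N, or if a joint passes its speed limit or range.

## Working session

There is one attempt and no reset: what is moved stays moved. The work goes in short steps, Python scripts to look and compute and a shell command to move; the robot and the scene stay as the last step left them, time stands still between calls to the robot, and variables do not carry over. Pictures are saved under pics/ and viewed, at most 10 in all, crops included, and the job is handed in when it is done.

```bash
ls && mkdir -p pics && python3 - <<'E'
from plant import r, optics
import cv2,numpy as np
s=r.get_state();print({k:np.round(v,3).tolist() for k,v in s.items()}, r.grip_point_offset)
for n in("scene","top"):
    p,d=optics.snapshot(n);cv2.imwrite(f"pics/{n}0.png",p[:,:,::-1]);np.save(f"pics/{n}0d.npy",d)
    c=optics.get_calibration(n);print(n,c["fx"],c["fy"],c["cx"],c["cy"],np.round(c["extrinsics"],3).tolist())
E
```

```text
pics
{'clock': 0.0, 'q': [1.209, 0.69, -0.195, 1.566, 0.157, 0.902, -0.215], 'qd': [-0.001, 0.0, 0.001, 0.002, 0.001, 0.001, 0.001], 'joint_torque': [-0.0, -52.756, -1.267, -15.343, -0.053, 0.007, 0.0], 'tool_pos': [0.241, -0.576, 0.238], 'eef_rot': [0.98, 0.197, -0.0, -0.001], 'contact_force': [0.25, 0.396, -0.749], 'moment': [0.014, 0.017, 0.009], 'finger_force': 0.0, 'opening': 1.001} -0.0187
scene 380.1799025996131 380.1799025996131 322.99391034054975 196.4844098697795 [[-0.298, 0.954, -0.018, 0.075], [0.622, 0.18, -0.762, -0.262], [-0.724, -0.238, -0.647, 1.457], [0.0, 0.0, 0.0, 1.0]]
top 364.54160279090297 364.54160279090297 321.5923541958327 199.89224491490037 [[0.015, -1.0, -0.002, 0.079], [-0.997, -0.015, -0.082, 0.519], [0.082, 0.004, -0.997, 1.282], [0.0, 0.0, 0.0, 1.0]]
```

View pics/top0.png

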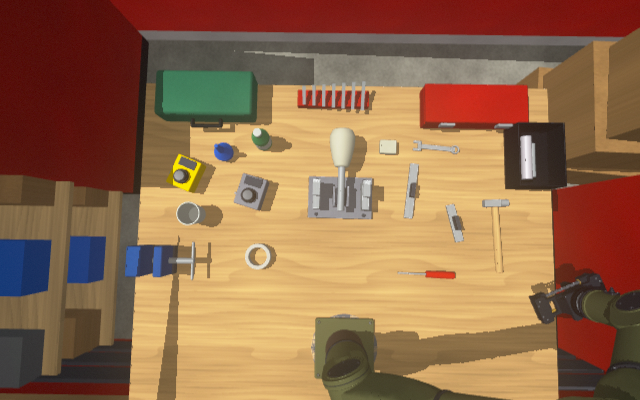

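View pics/scene0.png

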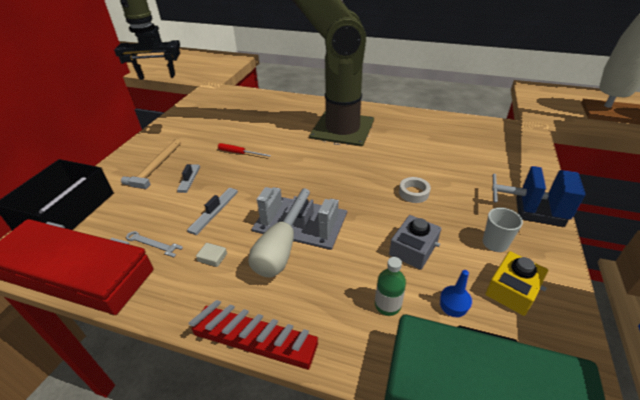

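The top view shows two bars, a long one at (412,190) and a short one at (455,222). There is a grey box with a button at (252,192) and a yellow look-alike at (186,173). The jig is at (341,197), hooks towards the cast (up in the image). The long bar is the ~55 px one and the grey box is the pump. I'll confirm both in an enlarged crop and measure.

```bash
cat > h.py <<'E'
from plant import r, optics
import cv2,numpy as np
def cloud(n,d):
    c=optics.get_calibration(n);E=np.array(c["extrinsics"])
    v,u=np.mgrid[:d.shape[0],:d.shape[1]]
    P=np.stack([(u-c["cx"])/c["fx"]*d,(v-c["cy"])/c["fy"]*d,d],-1)
    return (P-E[:3,3])@E[:3,:3]
def rect(W,m):
    (c,s,a)=cv2.minAreaRect((W[m][:,:2]*1000).astype(np.float32));return np.round(c,1),np.round(s,1),round(a,1),int(m.sum()),np.round(np.median(W[m][:,2])*1000,1)
def box(m,u0,u1,v0,v1):
    k=np.zeros_like(m);k[v0:v1,u0:u1]=1;return m&k
E
python3 - <<'E'
from h import *
p=cv2.imread("pics/top0.png");d=np.load("pics/top0d.npy");W=cloud("top",d);z=W[...,2]
cv2.imwrite("pics/crop.png",cv2.resize(p[140:270,220:480],None,fx=3,fy=3,interpolation=cv2.INTER_CUBIC))
print("bench z",np.median(z[240:260,290:390]))
R=lambda *a:rect(W,box(*a))
for nm,b in dict(long=(398,425,155,228),short=(440,470,198,248),jig=(300,382,172,225),pump=(230,275,168,216)).items():
    for lo,hi in((.006,.02),(.006,.12),(.03,.05),(.05,.064),(.064,.08),(.08,.096),(.096,.11)):
        m=box((z>lo)&(z<hi),*b)
        if m.sum()>8: print(nm,lo,hi,*rect(W,m))
E
```

```text
bench z 0.00027118977403868896
long 0.006 0.02 [ 566.2 -239.7] [ 87.5 248.1] 88.0 407 11.8
long 0.006 0.12 [ 566.2 -239.7] [ 87.5 248.1] 88.0 487 12.5
long 0.03 0.05 [ 559.6 -234.6] [14.6 49.9] 83.8 70 43.2
short 0.006 0.02 [ 446.9 -391.7] [104.2 168.9] 89.0 263 11.6
short 0.006 0.12 [ 446.9 -391.7] [104.2 168.9] 89.0 352 12.5
short 0.03 0.05 [ 445.7 -389.5] [49.4 15.7] 11.7 72 42.5
jig 0.006 0.02 [530.5  17.6] [190.8 278.5] 4.1 1758 12.3
jig 0.006 0.12 [530.5  17.6] [190.8 278.5] 4.1 2678 14.0
jig 0.03 0.05 [516.   22.5] [ 60.3 191.8] 29.9 32 42.6
jig 0.05 0.064 [528.9  13.7] [156.8  74.2] 84.2 110 61.2
jig 0.064 0.08 [546.4  23.6] [127.4 193. ] 0.7 344 70.8
jig 0.08 0.096 [554.7   3.4] [117.3 112.9] 26.4 184 83.3
jig 0.096 0.11 [555.7  20.5] [192.5  51.6] 89.8 230 103.4
pump 0.006 0.02 [548.2 342.5] [153.8 169.2] 88.1 55 7.4
pump 0.006 0.12 [548.2 342.5] [153.8 169.2] 88.1 924 61.3
pump 0.03 0.05 [550.9 328. ] [106.8  99.4] 57.6 38 40.5
pump 0.05 0.064 [543.3 336.9] [ 91.4 109.4] 73.6 523 60.1
pump 0.064 0.08 [541.8 336.7] [ 84.5 103. ] 74.3 206 67.1
pump 0.08 0.096 [528.9 341.5] [33.5 33.4] 64.3 86 84.5
```

View pics/crop.png

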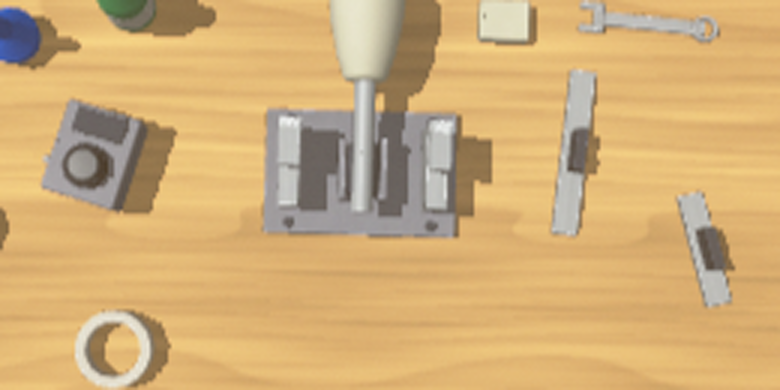

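The crop confirms it. The long bar runs from (583,72) to (565,233), about 54 px (≈200 mm) in the original picture, with its tab at (577,150). The bar at (705,248) is the short one. The pump box is grey, with its button at (87,166). The jig's hooks open downwards in the image, towards the robot. Next I move above the long bar and turn to its tab.

```bash
python3 -m creep '[{"grip":1,"tx":3.5,"ty":-1.6},{"tx":3.5,"ty":-1.6},{"tx":3.5,"ty":-1.6},{"tx":3.5,"ty":-1.6},{"tx":3.5,"ty":-1.6},{"tx":3.5,"ty":-1.6},{"tx":3.5,"ty":-1.6}]' && python3 -m creep '[{"grip":1,"tx":3.5,"ty":-1.6},{"tx":3.5,"ty":-1.6},{"tx":3.5,"ty":-1.6},{"tx":3.5,"ty":-1.6},{"tx":3.5,"ty":-1.6}]'
cat >> h.py <<'E'
from scipy.spatial.transform import Rotation as Ro
def go(x,y,z,ang):
    "tool-frame shift (cm) and spin (deg, after shift) to world x,y,z with tool y at world angle ang"
    s=r.get_state();R=Ro.from_quat(s["eef_rot"]).as_matrix()
    a=np.degrees(np.arctan2(R[1,1],R[0,1]));p=np.array(s["tool_pos"])
    print("t",round(s["clock"],2),"pos",np.round(p*1e3,1),"ytool",round(a,2),"tilt",np.round(R[:2,2],3),"F",np.round(s["contact_force"],1),"op",round(s["opening"],3),"ff",round(s["finger_force"],1),"q7",round(s["q"][6],2))
    print("shift cm",np.round(R.T@(np.array([x,y,z])-p)*100,2),"spin",round(-((ang-a+180)%360-180),2))
E
python3 - <<'E'
from h import *
p=cv2.imread("pics/top0.png");d=np.load("pics/top0d.npy");W=cloud("top",d);z=W[...,2]
def pca(m):
    q=W[m][:,:2];c=(q.min(0)+q.max(0))/2;w,v=np.linalg.eigh(np.cov(q.T));a=v[:,1];return np.round(q.mean(0)*1e3,1),round(np.degrees(np.arctan2(a[1],a[0])),2)
g=(cv2.cvtColor(p,cv2.COLOR_BGR2HSV)[...,1]<60)
print("bar all",pca(box((z>.008)&(z<.05)&g,398,425,155,228)),rect(W,box((z>.008)&(z<.016)&g,398,425,155,228)))
print("tab",pca(box((z>.041)&(z<.05),398,425,155,228)))
for u0,u1 in((300,341),(341,382)): 
  m=box((z>.1)&(z<.107),u0,u1,170,225);m=cv2.erode(m.astype(np.uint8),np.ones((2,2)))>0;print("hook",pca(m),rect(W,m))
  m=box((z>.066)&(z<.075),u0,u1,170,225);print("tops",pca(m),rect(W,m))
go(.5596,-.2346,.15,-96.2)
E
```

```text
bar all (array([ 556.2, -232.7]), np.float64(173.35)) (array([ 558.9, -234.6]), array([ 31.3, 198.3]), 83.0, 331, np.float64(12.1))
tab (array([ 560.8, -234.1]), np.float64(172.9))
hook (array([549.4, 103.3]), np.float64(179.56)) (array([554.1, 104.3]), array([47.6, 16.9]), 1.0, 49, np.float64(103.4))
tops (array([516. ,  90.7]), np.float64(115.15)) (array([546.2,  74.1]), array([ 85.5, 120.2]), 86.8, 102, np.float64(70.5))
hook (array([556.7, -65.1]), np.float64(175.12)) (array([553.4, -65.2]), array([20.6, 47.7]), 89.6, 59, np.float64(103.4))
tops (array([515.7, -53.2]), np.float64(-137.05)) (array([546.2, -31.4]), array([123.8,  83.1]), 0.6, 113, np.float64(69.3))
t 0.1 pos [ 240.7 -576.2  238. ] ytool -67.32 tilt [-0.001  0.001] F [ 1.2 -0.1  0.1] op 1.0 ff 0.0 q7 -0.22
shift cm [ 42.6  -19.21   8.83] spin 28.88$[0]: bad value
```

Rows seem to need every key, so I'll send them complete.

```bash
python3 -m creep '[{"grip":1,"tx":3.5,"ty":-1.6,"tz":0,"spin":0},{"grip":1,"tx":3.5,"ty":-1.6,"tz":0,"spin":0},{"grip":1,"tx":3.5,"ty":-1.6,"tz":0,"spin":0},{"grip":1,"tx":3.5,"ty":-1.6,"tz":0,"spin":0},{"grip":1,"tx":3.5,"ty":-1.6,"tz":0,"spin":0},{"grip":1,"tx":3.5,"ty":-1.6,"tz":0,"spin":0}]'; python3 - <<'E'
from h import *
go(.5596,-.2346,.15,-96.9)
E
```

```text
clock: 0.6
tool_pos: [0.3985, -0.4055, 0.2384]
eef_rot: [0.98, 0.197, -0.0, -0.0]
contact_force: [0.1, -0.6, -0.1]
opening: 1.0
finger_force: 0.0
t 0.6 pos [ 398.5 -405.5  238.4] ytool -67.33 tilt [-0.001  0.001] F [ 0.1 -0.6 -0.1] op 1.0 ff 0.0 q7 -0.6
shift cm [21.46 -9.55  8.84] spin 29.57
```

```bash
python3 -m creep '[{"grip":1,"tx":3.5,"ty":-1.6,"tz":0,"spin":0},{"grip":1,"tx":3.5,"ty":-1.6,"tz":0,"spin":0},{"grip":1,"tx":3.5,"ty":-1.6,"tz":0,"spin":0},{"grip":1,"tx":3.5,"ty":-1.6,"tz":0,"spin":0},{"grip":1,"tx":3.5,"ty":-1.6,"tz":0,"spin":0},{"grip":1,"tx":3.5,"ty":-1.6,"tz":0,"spin":0}]'; python3 -m creep '[{"grip":1,"tx":0,"ty":0,"tz":2.0,"spin":6},{"grip":1,"tx":0,"ty":0,"tz":2.0,"spin":6},{"grip":1,"tx":0,"ty":0,"tz":2.0,"spin":6},{"grip":1,"tx":0,"ty":0,"tz":2.0,"spin":6},{"grip":1,"tx":0,"ty":0,"tz":0.8,"spin":5.5},{"grip":1,"tx":0,"ty":0,"tz":0,"spin":0},{"grip":1,"tx":0,"ty":0,"tz":0,"spin":0}]'; python3 - <<'E'
from h import *
go(.5596,-.2346,.014,-96.9)
c=optics.get_calibration("wrist");p,d=optics.snapshot("wrist");cv2.imwrite("pics/w1.png",p[:,:,::-1]);np.save("pics/w1d.npy",d)
np.save("pics/w1E.npy",c["extrinsics"])
W=cloud("wrist",d);z=W[...,2];print(np.median(z))
for lo,hi in((.008,.016),(.04,.048)):
    m=(d>0)&(z>lo)&(z<hi)&(np.hypot(W[...,0]-.56,W[...,1]+.235)<.12)
    if m.sum()>20: print(lo,*rect(W,m))
E
```

```text
clock: 1.1
tool_pos: [0.5552, -0.2359, 0.2384]
eef_rot: [0.98, 0.197, -0.0, -0.0]
contact_force: [0.1, -0.9, -0.7]
opening: 1.001
finger_force: 0.0
clock: 1.68
tool_pos: [0.5542, -0.2373, 0.1502]
eef_rot: [0.998, -0.058, -0.001, -0.0]
contact_force: [0.6, -0.4, -0.6]
opening: 1.001
finger_force: 0.0
t 1.68 pos [ 554.2 -237.3  150.2] ytool -96.65 tilt [-0.001  0.   ] F [ 0.6 -0.4 -0.6] op 1.001 ff 0.0 q7 -1.35
shift cm [ 0.53 -0.33 13.62] spin 0.25
0.0017251381434421828
0.008 [ 556.9 -237.6] [ 30.1 199.9] 83.0 7602 13.1
0.04 [ 557.3 -237.8] [13.6 49.7] 83.0 1276 45.1
```

View pics/w1.png

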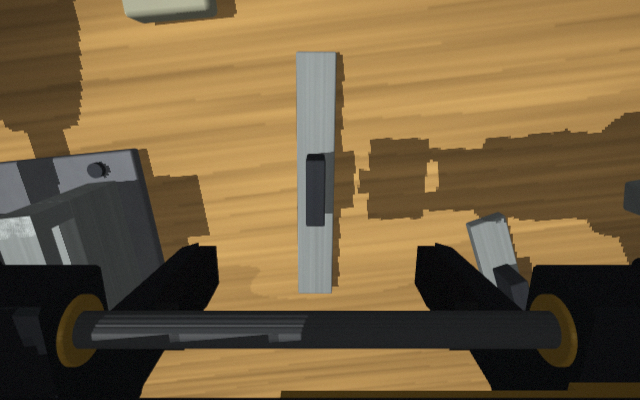

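The wrist view shows the long bar clear of everything, with its tab at (315,190) between the fingers. It gives the tab at (557,-238) mm and -97°, so I descend and grip.

```bash
python3 -m creep '[{"grip":1,"tx":0.3,"ty":0,"tz":3.4,"spin":0.35},{"grip":1,"tx":0,"ty":0,"tz":3.4,"spin":0},{"grip":1,"tx":0,"ty":0,"tz":3.4,"spin":0},{"grip":1,"tx":0,"ty":0,"tz":2.4,"spin":0},{"grip":1,"tx":0,"ty":0,"tz":0.95,"spin":0},{"grip":1,"tx":0,"ty":0,"tz":0,"spin":0},{"grip":1,"tx":0,"ty":0,"tz":0,"spin":0}]'; python3 -m creep '[{"grip":-1,"tx":0,"ty":0,"tz":0,"spin":0},{"grip":-1,"tx":0,"ty":0,"tz":0,"spin":0},{"grip":-1,"tx":0,"ty":0,"tz":0,"spin":0},{"grip":-1,"tx":0,"ty":0,"tz":0,"spin":0},{"grip":-1,"tx":0,"ty":0,"tz":0,"spin":0},{"grip":-1,"tx":0,"ty":0,"tz":0,"spin":0},{"grip":-1,"tx":0,"ty":0,"tz":0,"spin":0},{"grip":-1,"tx":0,"ty":0,"tz":0,"spin":0}]' 50; python3 - <<'E'
from h import *
go(.557,-.2375,.2,-97)
E
```

```text
clock: 2.32
tool_pos: [0.5584, -0.2384, 0.0163]
eef_rot: [0.998, -0.062, 0.001, 0.0]
contact_force: [-0.1, 0.0, 0.2]
opening: 0.997
finger_force: 0.0
clock: 2.98
tool_pos: [0.5575, -0.2379, 0.0152]
eef_rot: [0.998, -0.063, 0.0, 0.0]
contact_force: [0.4, -0.1, 0.4]
opening: 0.418
finger_force: 0.0
t 2.98 pos [ 557.5 -237.9   15.2] ytool -97.17 tilt [ 0. -0.] F [ 0.4 -0.1  0.4] op 0.418 ff 0.0 q7 -1.36
shift cm [ -0.05  -0.04 -18.48] spin -0.17
```

```bash
python3 -m creep '[{"grip":-1,"tx":0,"ty":0,"tz":0,"spin":0},{"grip":-1,"tx":0,"ty":0,"tz":0,"spin":0},{"grip":-1,"tx":0,"ty":0,"tz":0,"spin":0},{"grip":-1,"tx":0,"ty":0,"tz":0,"spin":0},{"grip":-1,"tx":0,"ty":0,"tz":0,"spin":0},{"grip":-1,"tx":0,"ty":0,"tz":0,"spin":0}]' 50;python3 -m creep '[{"grip":-1,"tx":0,"ty":0,"tz":-1,"spin":0},{"grip":-1,"tx":0,"ty":0,"tz":-3,"spin":0},{"grip":-1,"tx":0,"ty":0,"tz":-3.5,"spin":0},{"grip":-1,"tx":0,"ty":0,"tz":-3.5,"spin":0},{"grip":-1,"tx":0,"ty":0,"tz":-3.5,"spin":0},{"grip":-1,"tx":0,"ty":0,"tz":-3.5,"spin":0},{"grip":-1,"tx":0,"ty":0,"tz":0,"spin":0}]'; python3 - <<'E'
from h import *
go(.43,-.23,.2,-97)
E
```

```text
clock: 3.48
tool_pos: [0.5575, -0.2378, 0.0152]
eef_rot: [0.998, -0.062, -0.0, -0.0]
contact_force: [-1.1, 0.7, -0.8]
opening: 0.15
finger_force: 50.0
clock: 4.07
tool_pos: [0.5612, -0.2399, 0.2028]
eef_rot: [0.998, -0.063, 0.006, 0.002]
contact_force: [0.9, -1.0, -0.7]
opening: 0.153
finger_force: 50.0
t 4.07 pos [ 561.2 -239.9  202.8] ytool -97.22 tilt [ 0.012 -0.005] F [ 0.9 -1.  -0.7] op 0.153 ff 50.0 q7 -1.36
shift cm [-13.14   0.67   0.11] spin -0.22
```

Gripped and lifted. Now I turn the bar crosswise and carry it to in front of the jig.

```bash
python3 -m creep '[{"grip":-1,"tx":0,"ty":0,"tz":0,"spin":-7},{"grip":-1,"tx":0,"ty":0,"tz":0,"spin":-7},{"grip":-1,"tx":0,"ty":0,"tz":0,"spin":-7},{"grip":-1,"tx":0,"ty":0,"tz":0,"spin":-7},{"grip":-1,"tx":0,"ty":0,"tz":0,"spin":-7},{"grip":-1,"tx":0,"ty":0,"tz":0,"spin":-7},{"grip":-1,"tx":0,"ty":0,"tz":0,"spin":-7}]';python3 -m creep '[{"grip":-1,"tx":0,"ty":0,"tz":0,"spin":-7},{"grip":-1,"tx":0,"ty":0,"tz":0,"spin":-7},{"grip":-1,"tx":0,"ty":0,"tz":0,"spin":-7},{"grip":-1,"tx":0,"ty":0,"tz":0,"spin":-7},{"grip":-1,"tx":0,"ty":0,"tz":0,"spin":-7},{"grip":-1,"tx":0,"ty":0,"tz":0,"spin":-6},{"grip":-1,"tx":0,"ty":0,"tz":0,"spin":-6},{"grip":-1,"tx":0,"ty":0,"tz":0,"spin":0}]';python3 -m creep '[{"grip":-1,"tx":3.2,"ty":-1.3,"tz":0,"spin":0},{"grip":-1,"tx":3.3,"ty":-1.4,"tz":0,"spin":0},{"grip":-1,"tx":3.3,"ty":-1.4,"tz":0,"spin":0},{"grip":-1,"tx":3.3,"ty":-1.4,"tz":0,"spin":0},{"grip":-1,"tx":3.3,"ty":-1.4,"tz":0,"spin":0},{"grip":-1,"tx":3.3,"ty":-1.4,"tz":0,"spin":0},{"grip":-1,"tx":3.2,"ty":-1.4,"tz":0,"spin":0},{"grip":-1,"tx":3.2,"ty":-1.4,"tz":0,"spin":0}]';python3 -m creep '[{"grip":-1,"tx":0,"ty":0,"tz":0,"spin":0},{"grip":-1,"tx":0,"ty":0,"tz":0,"spin":0},{"grip":-1,"tx":0,"ty":0,"tz":0,"spin":0}]'
python3 - <<'E'
from h import *
go(.507,.0205,.2,0)
c=optics.get_calibration("wrist");p,d=optics.snapshot("wrist");cv2.imwrite("pics/w2.png",p[:,:,::-1]);np.save("pics/w2d.npy",d);np.save("pics/w2W.npy",cloud("wrist",d))
E
```

```text
clock: 4.65
tool_pos: [0.5566, -0.238, 0.1948]
eef_rot: [0.933, 0.36, -0.001, -0.0]
contact_force: [0.0, 0.9, -1.5]
opening: 0.152
finger_force: 50.0
clock: 5.32
tool_pos: [0.5564, -0.2383, 0.1946]
eef_rot: [0.714, 0.701, -0.0, -0.001]
contact_force: [0.6, -0.9, -3.2]
opening: 0.152
finger_force: 50.0
clock: 5.98
tool_pos: [0.4508, 0.0264, 0.1953]
eef_rot: [0.716, 0.698, -0.0, 0.0]
contact_force: [0.8, 1.7, -2.0]
opening: 0.154
finger_force: 50.0
clock: 6.23
tool_pos: [0.452, 0.0246, 0.1953]
eef_rot: [0.715, 0.699, -0.0, 0.0]
contact_force: [0.1, 0.5, -3.2]
opening: 0.152
finger_force: 50.0
t 6.23 pos [452.   24.6 195.3] ytool -1.29 tilt [ 0.    -0.001] F [ 0.1  0.5 -3.2] op 0.152 ff 50.0 q7 -0.64
shift cm [-0.28  5.51 -0.47] spin -1.29
```

View pics/w2.png

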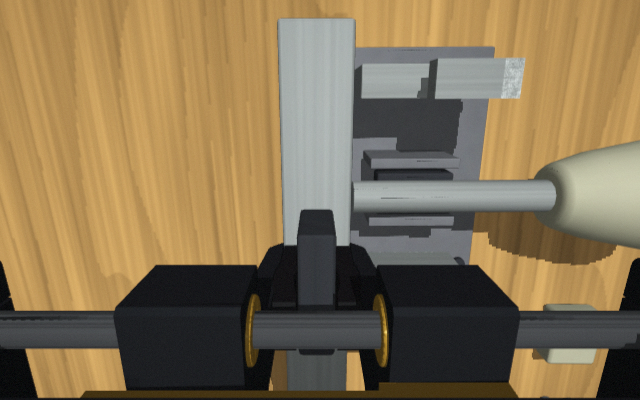

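The view shows the bar held crosswise, its top edge at rows 20–240 and columns 280–355. The left hook is at (475,77), the mandrel at row 195 and the base front edge at column ~355. I'll measure jig and bar in this same view.

```bash
python3 - <<'E'
from h import *
W=np.load("pics/w2W.npy");d=np.load("pics/w2d.npy");z=W[...,2]
def st(nm,m,er=1):
    m=m&(d>0)
    m=cv2.erode(m.astype(np.uint8),np.ones((3,3)))>0 if er else m
    if m.sum()<20: print(nm,m.sum());return
    q=W[m]*1e3;print(nm,rect(W,m),"min",np.round(np.percentile(q,1,0),1),"max",np.round(np.percentile(q,99,0),1))
bar=box((z>.17)&(z<.215),270,362,10,240);st("bar top",bar,0)
# side edges: line fit
for nm,m,rng in(("bar",bar,range(30,230)),):
    for side in(0,-1):
        P=np.array([W[v,np.flatnonzero(m[v])[side]] for v in rng if m[v].any()])
        f=np.polyfit(P[:,1],P[:,0],1);print(nm,"edge slope deg",np.degrees(np.arctan(f[0])),"x at y=.1",np.polyval(f,.1)*1e3)
hk=box((z>.099)&(z<.108),420,530,50,110);st("hook top",hk,0)
for side in(0,-1):
    P=np.array([W[np.flatnonzero(hk[:,u])[side],u] for u in range(445,500) if hk[:,u].any()]);f=np.polyfit(P[:,0],P[:,1],1);print("hook y-edge",np.degrees(np.arctan(f[0])),np.polyval(f,.555)*1e3)
st("top70",box((z>.066)&(z<.075),355,440,55,105),0)
md=box((z>.075)&(z<.09),360,550,170,220);st("mandrel",md,0)
P=[];
for u in range(370,540,5):
    k=np.flatnonzero(md[:,u])
    if len(k): P.append(W[k[np.argmax(z[k,u])],u] if 0 else W[k][:,u].mean(0))
P=np.array(P);f=np.polyfit(P[:,0],P[:,1],1);print("mandrel axis",np.degrees(np.arctan(f[0])),np.polyval(f,.53)*1e3,z[md].max())
bs=box((z>.008)&(z<.018),350,500,40,270);st("base",bs,0)
E
```

```text
bar top (array([452.3,  78.6]), array([89.7, 30.1]), 88.7, 15575, np.float64(192.2)) min [437.5  36.8 190.6] max [467.1 122.6 210. ]
bar edge slope deg 1.240510946992001 x at y=.1 437.9866160058184
bar edge slope deg 1.3002545904987932 x at y=.1 467.4667831262213
hook top (array([554.7, 103.8]), array([23.9, 55.2]), 88.7, 3567, np.float64(103.0)) min [527.6  91.9 100.7] max [581.1 115.6 104.7]
hook y-edge -1.1777818810102139 115.54952543674847
hook y-edge -1.2761368139052376 91.8329624947528
top70 (array([508.6, 104.7]), array([23.8, 48.2]), 88.7, 2350, np.float64(70.1)) min [484.8  92.6  68.2] max [531.9 116.   71.8]
mandrel (array([556.4,  19. ]), array([ 29.5, 146.8]), 86.4, 5691, np.float64(82.2)) min [484.7   6.8  75.5] max [625.4  30.8  84.8]
mandrel axis -0.8251719370226296 20.89730465859293 0.08572423559680384
base (array([543.4,  32.4]), array([203. , 120.1]), 89.1, 14095, np.float64(12.1)) min [484.8 -59.   10.3] max [601.9 132.8  16. ]
```

Jig and bar have the same yaw (-1.28°), so no turn is needed. The rest point is +5.3 cm in ty and -0.23 cm in tx from here, and TCP z will be about 0.085 with the bar on the tops.

```bash
python3 -m creep '[{"grip":-1,"tx":-0.23,"ty":2,"tz":0,"spin":0},{"grip":-1,"tx":0,"ty":2.3,"tz":0,"spin":0},{"grip":-1,"tx":0,"ty":1,"tz":0,"spin":0},{"grip":-1,"tx":0,"ty":0,"tz":2.5,"spin":0},{"grip":-1,"tx":0,"ty":0,"tz":3,"spin":0},{"grip":-1,"tx":0,"ty":0,"tz":2.5,"spin":0},{"grip":-1,"tx":0,"ty":0,"tz":0.8,"spin":0},{"grip":-1,"tx":0,"ty":0,"tz":0,"spin":0}]' 60; python3 -m creep '[{"grip":-1,"tx":0,"ty":0,"tz":0,"spin":0},{"grip":-1,"tx":0,"ty":0,"tz":0,"spin":0}]'; python3 - <<'E'
from h import *
s=.45200,.0246
go(.452+.0528,.0246-.0035,.0852,-1.29)
p,d=optics.snapshot("wrist");W=cloud("wrist",d);z=W[...,2]
m=box((d>0)&(z>.095)&(z<.115)&(W[...,0]<.522)&(W[...,1]>.035),200,420,0,240);print("bar",rect(W,m))
m=(d>0)&(z>.099)&(z<.108)&(W[...,0]>.524)&(W[...,0]<.59)&(W[...,1]>.08)&(W[...,1]<.13);print("hook",rect(W,m))
cv2.imwrite("pics/w3.png",p[:,:,::-1])
E
```

```text
clock: 6.95
tool_pos: [0.5037, 0.0201, 0.1054]
eef_rot: [0.715, 0.699, -0.002, -0.001]
contact_force: [-0.8, 0.7, -1.7]
opening: 0.154
finger_force: 60.0
clock: 7.12
tool_pos: [0.5059, 0.0216, 0.1084]
eef_rot: [0.715, 0.699, 0.001, 0.001]
contact_force: [0.0, -0.1, -2.6]
opening: 0.157
finger_force: 60.0
t 7.12 pos [505.9  21.6 108.4] ytool -1.25 tilt [0.002 0.   ] F [ 0.  -0.1 -2.6] op 0.157 ff 60.0 q7 -0.68
shift cm [-0.05 -0.11  2.32] spin 0.04
bar (array([505.8,  78. ]), array([86.4, 30.3]), 88.8, 14969, np.float64(105.7))
hook (array([554.9, 104.9]), array([24.1, 55.3]), 89.0, 8992, np.float64(103.4))
```

View pics/w3.png

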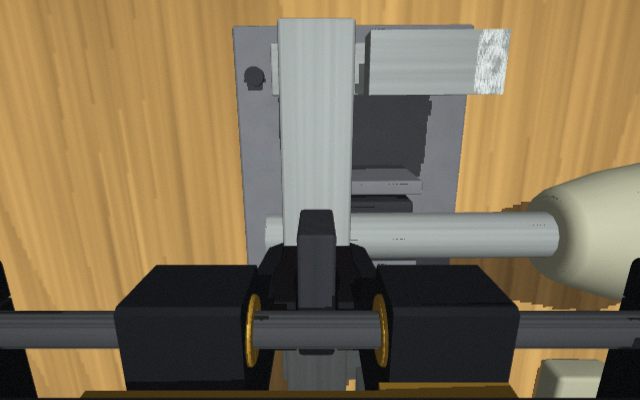

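The bar is 48.5 mm in front of the hook centre (49 wanted) and centred to within 1 mm. The picture shows it in front of the tooth, at column 355 against 368. Now I press down slowly.

```bash
python3 -m creep '[{"grip":-1,"tx":0,"ty":0,"tz":0.6,"spin":0},{"grip":-1,"tx":0,"ty":0,"tz":0.4,"spin":0},{"grip":-1,"tx":0,"ty":0,"tz":0.3,"spin":0},{"grip":-1,"tx":0,"ty":0,"tz":0.3,"spin":0},{"grip":-1,"tx":0,"ty":0,"tz":0,"spin":0},{"grip":-1,"tx":0,"ty":0,"tz":0,"spin":0}]'; python3 -m creep '[{"grip":-1,"tx":0,"ty":0,"tz":0.2,"spin":0},{"grip":-1,"tx":0,"ty":0,"tz":0.2,"spin":0},{"grip":-1,"tx":0,"ty":0,"tz":0,"spin":0},{"grip":-1,"tx":0,"ty":0,"tz":0,"spin":0}]'; python3 - <<'E'
from h import *
go(.505,.0211,.0852,-1.29)
E
```

```text
clock: 7.67
tool_pos: [0.5058, 0.0219, 0.0916]
eef_rot: [0.714, 0.7, 0.001, 0.001]
contact_force: [0.3, -1.8, 5.5]
opening: 0.151
finger_force: 60.0
clock: 8.0
tool_pos: [0.5057, 0.0219, 0.0878]
eef_rot: [0.714, 0.7, 0.001, 0.001]
contact_force: [1.4, -0.0, 7.8]
opening: 0.153
finger_force: 60.0
t 8.0 pos [505.7  21.9  87.8] ytool -1.18 tilt [ 0.002 -0.   ] F [ 1.4 -0.   7.8] op 0.153 ff 60.0 q7 -0.71
shift cm [-0.08 -0.07  0.26] spin 0.11
```

```bash
python3 -m creep '[{"grip":-1,"tx":0,"ty":0,"tz":0.1,"spin":0},{"grip":-1,"tx":0,"ty":0,"tz":0.1,"spin":0},{"grip":-1,"tx":0,"ty":0,"tz":0,"spin":0},{"grip":-1,"tx":0,"ty":0,"tz":0,"spin":0}]'; python3 -m creep '[{"grip":-1,"tx":0,"ty":0,"tz":0.1,"spin":0},{"grip":-1,"tx":0,"ty":0,"tz":0,"spin":0},{"grip":-1,"tx":0,"ty":0,"tz":0,"spin":0}]'
```

```text
clock: 8.33
tool_pos: [0.5058, 0.0219, 0.086]
eef_rot: [0.714, 0.7, 0.001, 0.001]
contact_force: [0.8, -0.5, 7.5]
opening: 0.157
finger_force: 60.0
clock: 8.58
tool_pos: [0.5058, 0.0219, 0.0851]
eef_rot: [0.714, 0.7, 0.001, 0.001]
contact_force: [-0.4, -0.3, 8.4]
opening: 0.154
finger_force: 60.0
```

Bar is down on the tops' level. Slide under the hooks.

```bash
python3 -m creep '[{"grip":-1,"tx":0,"ty":0.4,"tz":0,"spin":0},{"grip":-1,"tx":0,"ty":0.5,"tz":0,"spin":0},{"grip":-1,"tx":0,"ty":0.5,"tz":0,"spin":0},{"grip":-1,"tx":0,"ty":0.5,"tz":0,"spin":0},{"grip":-1,"tx":0,"ty":0.5,"tz":0,"spin":0},{"grip":-1,"tx":0,"ty":0,"tz":0,"spin":0}]'; python3 -m creep '[{"grip":-1,"tx":0,"ty":0.5,"tz":0,"spin":0},{"grip":-1,"tx":0,"ty":0.5,"tz":0,"spin":0},{"grip":-1,"tx":0,"ty":0.5,"tz":0,"spin":0},{"grip":-1,"tx":0,"ty":0.5,"tz":0,"spin":0},{"grip":-1,"tx":0,"ty":0.25,"tz":0,"spin":0},{"grip":-1,"tx":0,"ty":0,"tz":0,"spin":0},{"grip":-1,"tx":0,"ty":0,"tz":0,"spin":0}]';  python3 - <<'E'
from h import *
go(.5058+.0465,.0219-.001,.0942,-1.29)
p,d=optics.snapshot("wrist");W=cloud("wrist",d);z=W[...,2]
m=box((d>0)&(z>.076)&(z<.088)&(W[...,1]>.05)&(W[...,1]<.085),200,420,0,240);print("bar",rect(W,m))
m=(d>0)&(z>.099)&(z<.108)&(W[...,0]>.51)&(W[...,0]<.60)&(W[...,1]>.088)&(W[...,1]<.13);print("hook",rect(W,m))
E
```

```text
clock: 9.08
tool_pos: [0.5251, 0.0211, 0.0851]
eef_rot: [0.714, 0.7, -0.003, -0.001]
contact_force: [-9.9, -0.5, 19.3]
opening: 0.155
finger_force: 60.0
clock: 9.67
tool_pos: [0.5477, 0.0209, 0.0852]
eef_rot: [0.714, 0.7, -0.003, -0.001]
contact_force: [-8.6, 0.9, 17.4]
opening: 0.156
finger_force: 60.0
t 9.67 pos [547.7  20.9  85.2] ytool -1.13 tilt [-0.006 -0.002] F [-8.6  0.9 17.4] op 0.156 ff 60.0 q7 -0.65
shift cm [ 0.01  0.46 -0.91] spin 0.16
bar (array([547.2,  67.5]), array([35. , 30.3]), 90.0, 5951, np.float64(82.3))
hook (array([554.4, 104.7]), array([24.2, 54.4]), 89.3, 12662, np.float64(103.2))
```

The bar is at jig x ≈ 18.5 because friction made the arm lag. It needs about 4.5 mm more.

```bash
python3 -m creep '[{"grip":-1,"tx":0,"ty":0.25,"tz":-0.05,"spin":0},{"grip":-1,"tx":0,"ty":0.2,"tz":0,"spin":0},{"grip":-1,"tx":0,"ty":0,"tz":0,"spin":0},{"grip":-1,"tx":0,"ty":0,"tz":0,"spin":0}]';  python3 - <<'E'
from h import *
go(.5058+.0465,.0219-.001,.0942,-1.29)
p,d=optics.snapshot("wrist");W=cloud("wrist",d);z=W[...,2]
for a,b in((.05,.068),(.068,.085)):
  m=box((d>0)&(z>.076)&(z<.088)&(W[...,1]>a)&(W[...,1]<b),200,420,0,240);print("bar",rect(W,m),W[m][:,0].min(),W[m][:,0].max())
m=(d>0)&(z>.099)&(z<.108)&(W[...,0]>.51)&(W[...,0]<.60)&(W[...,1]>.088)&(W[...,1]<.13);print("hook",rect(W,m))
E
```

```text
clock: 10.05
tool_pos: [0.5533, 0.0208, 0.0852]
eef_rot: [0.714, 0.7, -0.002, -0.001]
contact_force: [-6.0, -0.3, 10.9]
opening: 0.154
finger_force: 60.0
t 10.05 pos [553.3  20.8  85.2] ytool -1.14 tilt [-0.004 -0.001] F [-6.  -0.3 10.9] op 0.154 ff 60.0 q7 -0.64
shift cm [ 0.01 -0.1  -0.9 ] spin 0.15
bar (array([552.7,  59. ]), array([30., 18.]), 0.0, 2921, np.float64(82.3)) 0.5376615763601782 0.5676797272837462
bar (array([552.9,  76.5]), array([17. , 30.1]), 89.9, 3030, np.float64(82.3)) 0.5378557103314662 0.5679687098413112
hook (array([554.5, 104.7]), array([24.2, 54.5]), 89.2, 12628, np.float64(103.2))
```

The bar is at jig x ≈ 23.8, inside the pocket. I let it rise almost to the lips and release.

```bash
python3 -m creep '[{"grip":-1,"tx":0,"ty":0,"tz":-0.2,"spin":0},{"grip":-1,"tx":0,"ty":0,"tz":-0.2,"spin":0},{"grip":-1,"tx":0,"ty":0,"tz":-0.2,"spin":0},{"grip":-1,"tx":0,"ty":0,"tz":-0.15,"spin":0},{"grip":-1,"tx":0,"ty":0,"tz":0,"spin":0},{"grip":-1,"tx":0,"ty":0,"tz":0,"spin":0}]';  python3 - <<'E'
from h import *
go(.5058+.0465,.0219-.001,.0942,-1.29)
p,d=optics.snapshot("wrist");W=cloud("wrist",d);z=W[...,2]
m=box((d>0)&(z>.083)&(z<.096)&(W[...,1]>.05)&(W[...,1]<.085),200,420,0,240);print("bar",rect(W,m))
m=(d>0)&(z>.099)&(z<.108)&(W[...,0]>.51)&(W[...,0]<.60)&(W[...,1]>.088)&(W[...,1]<.13);print("hook",rect(W,m))
E
```

```text
clock: 10.6
tool_pos: [0.5538, 0.0208, 0.0923]
eef_rot: [0.714, 0.7, -0.002, -0.001]
contact_force: [-3.2, 0.7, 6.1]
opening: 0.155
finger_force: 60.0
t 10.6 pos [553.8  20.8  92.3] ytool -1.15 tilt [-0.004 -0.001] F [-3.2  0.7  6.1] op 0.155 ff 60.0 q7 -0.64
shift cm [ 0.   -0.15 -0.19] spin 0.14
bar (array([553.3,  67.5]), array([35. , 30.3]), 90.0, 5945, np.float64(89.2))
hook (array([554.5, 104.7]), array([24.2, 54.4]), 88.9, 11281, np.float64(103.2))
```

```bash
python3 -m creep '[{"grip":-1,"tx":0,"ty":-0.1,"tz":-0.1,"spin":0},{"grip":-1,"tx":0,"ty":0,"tz":-0.05,"spin":0},{"grip":-1,"tx":0,"ty":0,"tz":0,"spin":0},{"grip":-1,"tx":0,"ty":0,"tz":0,"spin":0}]' 20; python3 -m creep '[{"grip":1,"tx":0,"ty":0,"tz":0,"spin":0},{"grip":1,"tx":0,"ty":0,"tz":0,"spin":0},{"grip":1,"tx":0,"ty":0,"tz":0,"spin":0},{"grip":1,"tx":0,"ty":0,"tz":0,"spin":0},{"grip":1,"tx":0,"ty":0,"tz":0,"spin":0},{"grip":1,"tx":0,"ty":0,"tz":0,"spin":0},{"grip":1,"tx":0,"ty":0,"tz":0,"spin":0},{"grip":1,"tx":0,"ty":0,"tz":0,"spin":0}]';  python3 - <<'E'
from h import *
go(.5058+.0465,.0219-.001,.2,-1.29)
p,d=optics.snapshot("wrist");W=cloud("wrist",d);z=W[...,2]
m=box((d>0)&(z>.083)&(z<.099)&(W[...,1]>.05)&(W[...,1]<.085),200,420,0,240);print("bar",rect(W,m))
m=(d>0)&(z>.1)&(z<.108)&(W[...,0]>.51)&(W[...,0]<.60)&(W[...,1]>.088)&(W[...,1]<.13);print("hook",rect(W,m))
E
```

```text
clock: 10.98
tool_pos: [0.5539, 0.0208, 0.0937]
eef_rot: [0.714, 0.7, -0.001, -0.0]
contact_force: [-3.3, 0.4, 3.8]
opening: 0.158
finger_force: 20.0
clock: 11.65
tool_pos: [0.5548, 0.0209, 0.0937]
eef_rot: [0.714, 0.7, 0.0, 0.0]
contact_force: [1.0, -0.4, 0.5]
opening: 0.739
finger_force: 0.0
t 11.65 pos [554.8  20.9  93.7] ytool -1.17 tilt [ 0. -0.] F [ 1.  -0.4  0.5] op 0.739 ff 0.0 q7 -0.63
shift cm [ -0.    -0.25 -10.63] spin 0.12
bar (array([553.4,  67.4]), array([35.3, 30.2]), 89.0, 5990, np.float64(91.2))
hook (array([554.3, 104.7]), array([24.2, 54.5]), 88.9, 11023, np.float64(103.2))
```

Underside is at about 79.2 mm and x about 24.5, so it's locked. I raise straight up and check both ends.

```bash
python3 -m creep '[{"grip":1,"tx":0,"ty":0,"tz":-1,"spin":0},{"grip":1,"tx":0,"ty":0,"tz":-3,"spin":0},{"grip":1,"tx":0,"ty":0,"tz":-3.5,"spin":0},{"grip":1,"tx":0,"ty":0,"tz":-3.5,"spin":0},{"grip":1,"tx":0,"ty":0,"tz":-1,"spin":0},{"grip":1,"tx":0,"ty":0,"tz":0,"spin":0},{"grip":1,"tx":0,"ty":0,"tz":0,"spin":0}]'; python3 -m creep '[{"grip":1,"tx":0,"ty":-3,"tz":-2,"spin":0},{"grip":1,"tx":-3.5,"ty":-3,"tz":-2,"spin":0},{"grip":1,"tx":-3.5,"ty":-3,"tz":-2,"spin":0},{"grip":1,"tx":-3,"ty":0,"tz":0,"spin":0},{"grip":1,"tx":0,"ty":0,"tz":0,"spin":0},{"grip":1,"tx":0,"ty":0,"tz":0,"spin":0},{"grip":1,"tx":0,"ty":0,"tz":0,"spin":0}]'; python3 - <<'E'
from h import *
go(.53,.3415,.2,-1.29)
p,d=optics.snapshot("wrist");W=cloud("wrist",d);z=W[...,2]
cv2.imwrite("pics/w4.png",p[:,:,::-1])
B=lambda a,b,lo,hi:(d>0)&(z>lo)&(z<hi)&(W[...,0]>.515)&(W[...,0]<.60)&(W[...,1]>a)&(W[...,1]<b)
for a,b in((.055,.08),(-.042,-.02)): print("bar",rect(W,B(a,b,.086,.097)))
for a,b in((.085,.13),(-.09,-.045)): print("hook",rect(W,B(a,b,.1,.108)))
p,d=optics.snapshot("top");W=cloud("top",d);z=W[...,2]
m=box((d>0)&(z>.08),230,275,160,216);print("button",rect(W,m))
E
```

```text
clock: 12.28
tool_pos: [0.5546, 0.0206, 0.214]
eef_rot: [0.714, 0.7, 0.0, 0.0]
contact_force: [-0.2, -0.3, -0.4]
opening: 1.0
finger_force: 0.0
clock: 12.87
tool_pos: [0.4727, -0.065, 0.2656]
eef_rot: [0.714, 0.7, -0.0, -0.001]
contact_force: [0.0, 1.3, -0.3]
opening: 1.001
finger_force: 0.0
t 12.87 pos [472.7 -65.  265.6] ytool -1.16 tilt [-0.002  0.001] F [ 0.   1.3 -0.3] op 1.001 ff 0.0 q7 -0.35
shift cm [40.75  4.92  6.59] spin 0.13
bar (array([553.4,  67.5]), array([25. , 30.5]), 89.8, 1292, np.float64(91.3))
bar (array([551.5, -31. ]), array([21.9, 30.3]), 89.9, 866, np.float64(91.3))
hook (array([0., 0.]), array([0., 0.]), 0.0, 0, np.float64(nan))
hook (array([552.1, -64.5]), array([24.3, 54.4]), 89.0, 1687, np.float64(103.4))
button (array([528.2, 341.1]), array([33.1, 33.3]), 71.0, 86, np.float64(84.6))
  return _methods._mean(a, axis=axis, dtype=dtype,
  ret = ret.dtype.type(ret / rcount)
```

View pics/w4.png

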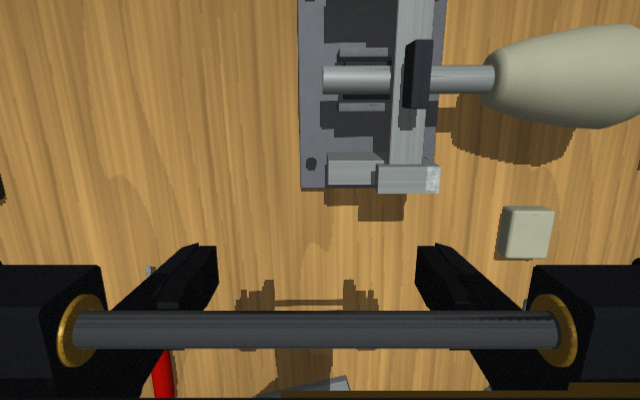

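Both ends lie under the hooks: the right hook at (405,178) has the bar tucked in behind it, and both ends are at jig x ≈ 23.7–24.5. Next is the grey pump's start button. I shut the fingers and spin 90° to keep the gripper body clear of the glue bottle.

```bash
python3 -m creep '[{"grip":1,"tx":3.5,"ty":0.4,"tz":0,"spin":0},{"grip":1,"tx":3.5,"ty":0.4,"tz":0,"spin":0},{"grip":1,"tx":3.5,"ty":0.4,"tz":0,"spin":0},{"grip":1,"tx":3.5,"ty":0.4,"tz":0,"spin":0},{"grip":1,"tx":3.5,"ty":0.4,"tz":0,"spin":0},{"grip":1,"tx":3.5,"ty":0.4,"tz":0,"spin":0}]'; python3 -m creep '[{"grip":1,"tx":3.5,"ty":0.4,"tz":0,"spin":0},{"grip":1,"tx":3.5,"ty":0.4,"tz":0,"spin":0},{"grip":1,"tx":3.5,"ty":0.4,"tz":0,"spin":0},{"grip":1,"tx":3.5,"ty":0.4,"tz":0,"spin":0},{"grip":1,"tx":3.5,"ty":0.4,"tz":0,"spin":0},{"grip":1,"tx":1.8,"ty":0,"tz":0,"spin":0},{"grip":1,"tx":0,"ty":0,"tz":0,"spin":0}]'; python3 -m creep '[{"grip":1,"tx":0,"ty":0,"tz":0,"spin":-7},{"grip":1,"tx":0,"ty":0,"tz":0,"spin":-7},{"grip":1,"tx":0,"ty":0,"tz":0,"spin":-7},{"grip":1,"tx":0,"ty":0,"tz":0,"spin":-7},{"grip":1,"tx":0,"ty":0,"tz":0,"spin":-7},{"grip":1,"tx":0,"ty":0,"tz":0,"spin":-7},{"grip":1,"tx":0,"ty":0,"tz":0,"spin":-7}]'; python3 -m creep '[{"grip":1,"tx":0,"ty":0,"tz":0,"spin":-7},{"grip":1,"tx":0,"ty":0,"tz":0,"spin":-7},{"grip":1,"tx":0,"ty":0,"tz":0,"spin":-7},{"grip":1,"tx":0,"ty":0,"tz":0,"spin":-7},{"grip":1,"tx":0,"ty":0,"tz":0,"spin":-7},{"grip":1,"tx":0,"ty":0,"tz":0,"spin":-7},{"grip":1,"tx":0,"ty":0,"tz":0,"spin":0},{"grip":1,"tx":0,"ty":0,"tz":0,"spin":0}]'; python3 - <<'E'
from h import *
go(.526,.3385,.15,90)
p,d=optics.snapshot("wrist");W=cloud("wrist",d);z=W[...,2]
cv2.imwrite("pics/w5.png",p[:,:,::-1])
m=(d>0)&(z>.079)&(z<.09)&(abs(W[...,0]-.526)<.05)&(abs(W[...,1]-.3385)<.05)
if m.sum(): print("button",rect(W,m),[cv2.minEnclosingCircle((W[m][:,:2]*1e3).astype(np.float32))])
E
```

```text
clock: 13.47
tool_pos: [0.5009, 0.1471, 0.2663]
eef_rot: [0.713, 0.701, -0.0, -0.0]
contact_force: [-0.0, -0.8, 0.1]
opening: 1.0
finger_force: 0.0
clock: 14.05
tool_pos: [0.5225, 0.3444, 0.266]
eef_rot: [0.711, 0.703, 0.001, -0.003]
contact_force: [0.0, 0.4, 0.5]
opening: 1.0
finger_force: 0.0
clock: 14.63
tool_pos: [0.5249, 0.3362, 0.2661]
eef_rot: [0.357, 0.934, -0.001, -0.0]
contact_force: [0.8, -0.1, -0.8]
opening: 0.996
finger_force: 0.0
clock: 15.3
tool_pos: [0.5251, 0.3363, 0.2662]
eef_rot: [0.003, 1.0, -0.0, -0.001]
contact_force: [-0.3, 0.5, 1.5]
opening: 0.999
finger_force: 0.0
t 15.3 pos [525.1 336.3 266.2] ytool 89.67 tilt [-0.001 -0.001] F [-0.3  0.5  1.5] op 0.999 ff 0.0 q7 0.37
shift cm [-0.1   0.23 11.62] spin -0.33
button (array([526.2, 339.7]), array([34.3, 35. ]), 3.6, 1110, np.float64(84.3)) [((526.5420532226562, 339.8460693359375), 17.939794540405273)]
```

View pics/w5.png

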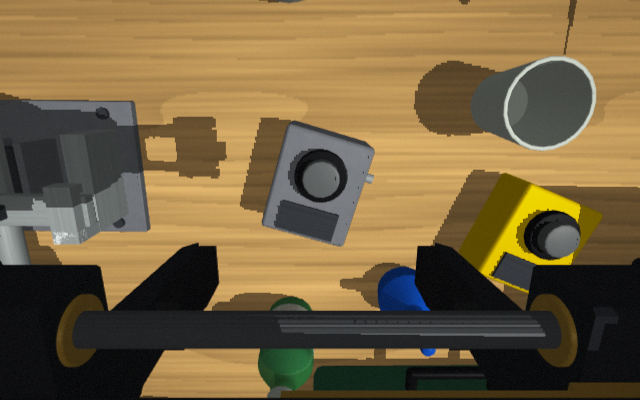

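The button is at (320,178) in the picture, which puts it at (526.5, 339.8) mm with its top at z 84.4. The yellow box at (540,230) is the decoy. I shut the fingers and descend.

```bash
python3 -m creep '[{"grip":-1,"tx":-0.13,"ty":0.35,"tz":0,"spin":0},{"grip":-1,"tx":0,"ty":0,"tz":3,"spin":0},{"grip":-1,"tx":0,"ty":0,"tz":3,"spin":0},{"grip":-1,"tx":0,"ty":0,"tz":3,"spin":0},{"grip":-1,"tx":0,"ty":0,"tz":2,"spin":0},{"grip":-1,"tx":0,"ty":0,"tz":0,"spin":0},{"grip":-1,"tx":0,"ty":0,"tz":0,"spin":0},{"grip":-1,"tx":0,"ty":0,"tz":0,"spin":0}]' 20; python3 -m creep '[{"grip":-1,"tx":0,"ty":0,"tz":0,"spin":0},{"grip":-1,"tx":0,"ty":0,"tz":0,"spin":0},{"grip":-1,"tx":0,"ty":0,"tz":0,"spin":0},{"grip":-1,"tx":0,"ty":0,"tz":0,"spin":0},{"grip":-1,"tx":0,"ty":0,"tz":0,"spin":0},{"grip":-1,"tx":0,"ty":0,"tz":3,"spin":0},{"grip":-1,"tx":0,"ty":0,"tz":3,"spin":0},{"grip":-1,"tx":0,"ty":0,"tz":0,"spin":0}]'; python3 - <<'E'
from h import *
go(.5265,.3398,.0765,90)
E
```

```text
clock: 16.02
tool_pos: [0.5273, 0.3412, 0.1584]
eef_rot: [0.002, 1.0, 0.001, 0.001]
contact_force: [-0.2, 0.2, 0.9]
opening: 0.416
finger_force: 0.0
clock: 16.68
tool_pos: [0.5248, 0.3368, 0.0921]
eef_rot: [0.001, 1.0, -0.003, -0.003]
contact_force: [-0.2, -1.3, -1.2]
opening: 0.002
finger_force: 0.0
t 16.68 pos [524.8 336.8  92.1] ytool 89.84 tilt [-0.006 -0.007] F [-0.2 -1.3 -1.2] op 0.002 ff 0.0 q7 0.2
shift cm [-0.18  0.31  1.55] spin -0.16
```

```bash
python3 -m creep '[{"grip":-1,"tx":0,"ty":0,"tz":0,"spin":0},{"grip":-1,"tx":0,"ty":0,"tz":0,"spin":0},{"grip":-1,"tx":0,"ty":0,"tz":0.5,"spin":0},{"grip":-1,"tx":0,"ty":0,"tz":0.4,"spin":0},{"grip":-1,"tx":0,"ty":0,"tz":0.3,"spin":0},{"grip":-1,"tx":0,"ty":0,"tz":0.2,"spin":0},{"grip":-1,"tx":0,"ty":0,"tz":0,"spin":0},{"grip":-1,"tx":0,"ty":0,"tz":0,"spin":0}]'; python3 -m creep '[{"grip":-1,"tx":0,"ty":0,"tz":0.15,"spin":0},{"grip":-1,"tx":0,"ty":0,"tz":0.1,"spin":0},{"grip":-1,"tx":0,"ty":0,"tz":0,"spin":0},{"grip":-1,"tx":0,"ty":0,"tz":0,"spin":0}]'
```

```text
clock: 17.35
tool_pos: [0.5271, 0.3401, 0.0832]
eef_rot: [0.002, 1.0, 0.0, 0.0]
contact_force: [1.4, -1.3, 2.8]
opening: 0.003
finger_force: 1.1
clock: 17.68
tool_pos: [0.527, 0.3401, 0.0806]
eef_rot: [0.002, 1.0, 0.0, 0.0]
contact_force: [1.4, 1.2, 4.4]
opening: 0.005
finger_force: 1.8
```

```bash
python3 -m creep '[{"grip":-1,"tx":0,"ty":0,"tz":0.2,"spin":0},{"grip":-1,"tx":0,"ty":0,"tz":0.2,"spin":0},{"grip":-1,"tx":0,"ty":0,"tz":0.1,"spin":0},{"grip":-1,"tx":0,"ty":0,"tz":0,"spin":0},{"grip":-1,"tx":0,"ty":0,"tz":0,"spin":0}]'; python3 -m creep '[{"grip":-1,"tx":0,"ty":0,"tz":0.1,"spin":0},{"grip":-1,"tx":0,"ty":0,"tz":0,"spin":0},{"grip":-1,"tx":0,"ty":0,"tz":0,"spin":0},{"grip":-1,"tx":0,"ty":0,"tz":0,"spin":0}]'
```

```text
clock: 18.1
tool_pos: [0.5271, 0.3401, 0.0764]
eef_rot: [0.002, 1.0, 0.0, 0.001]
contact_force: [-0.6, -2.8, 10.9]
opening: -0.001
finger_force: 5.7
clock: 18.43
tool_pos: [0.5271, 0.3401, 0.0764]
eef_rot: [0.002, 1.0, -0.0, 0.001]
contact_force: [-1.7, -4.3, 17.5]
opening: 0.002
finger_force: 8.7
```

The force jumped to 17 N with no further travel, so the button is on its stop. I lift off and check.

```bash
python3 -m creep '[{"grip":-1,"tx":0,"ty":0,"tz":-0.5,"spin":0},{"grip":-1,"tx":0,"ty":0,"tz":-1,"spin":0},{"grip":-1,"tx":0,"ty":0,"tz":-3,"spin":0},{"grip":-1,"tx":0,"ty":0,"tz":-3.5,"spin":0},{"grip":-1,"tx":0,"ty":0,"tz":-3.5,"spin":0},{"grip":-1,"tx":0,"ty":0,"tz":-3,"spin":0},{"grip":-1,"tx":0,"ty":0,"tz":0,"spin":0},{"grip":-1,"tx":0,"ty":0,"tz":0,"spin":0}]'; python3 - <<'E'
from h import *
go(.5265,.3398,.2,90)
p,d=optics.snapshot("wrist");W=cloud("wrist",d);z=W[...,2]
m=(d>0)&(z>.07)&(z<.095)&(np.hypot(W[...,0]-.5265,W[...,1]-.3398)<.015);print("button z",np.median(z[m]),m.sum())
p,d=optics.snapshot("top");W=cloud("top",d);z=W[...,2]
for a,b in((-.05,-.02),(.055,.085)):
    m=(d>0)&(z>.084)&(z<.097)&(W[...,0]>.52)&(W[...,0]<.6)&(W[...,1]>a)&(W[...,1]<b);print("bar",rect(W,m))
for a,b in((-.09,-.052),(.09,.13)):
    m=(d>0)&(z>.1)&(z<.108)&(W[...,0]>.51)&(W[...,0]<.6)&(W[...,1]>a)&(W[...,1]<b);print("hook",rect(W,m))
E
```

```text
clock: 19.1
tool_pos: [0.5269, 0.3406, 0.2208]
eef_rot: [0.001, 1.0, 0.001, 0.001]
contact_force: [-0.9, -1.1, -0.1]
opening: 0.007
finger_force: 0.0
t 19.1 pos [526.9 340.6 220.8] ytool 89.84 tilt [0.002 0.002] F [-0.9 -1.1 -0.1] op 0.007 ff 0.0 q7 0.32
shift cm [ 0.05 -0.09  2.08] spin -0.16
button z 0.08248349200365929 1037
bar (array([554.3, -36.1]), array([28. , 27.6]), 1.2, 80, np.float64(91.6))
bar (array([556. ,  68.9]), array([28.1, 27.2]), 0.9, 77, np.float64(91.9))
hook (array([555. , -63.8]), array([23.6, 51.5]), 90.0, 97, np.float64(103.9))
hook (array([556. , 106.1]), array([51.1, 20.3]), 0.9, 94, np.float64(103.0))
```

The button reads 1.8 mm lower than before, possibly because the arm was still swaying. I settle and recheck.

```bash
python3 -m creep '[{"grip":-1,"tx":0,"ty":0,"tz":-2,"spin":0},{"grip":-1,"tx":0,"ty":0,"tz":-2,"spin":0},{"grip":-1,"tx":0,"ty":0,"tz":0,"spin":0},{"grip":-1,"tx":0,"ty":0,"tz":0,"spin":0},{"grip":-1,"tx":0,"ty":0,"tz":0,"spin":0},{"grip":-1,"tx":0,"ty":0,"tz":0,"spin":0},{"grip":-1,"tx":0,"ty":0,"tz":0,"spin":0}]'; python3 - <<'E'
from h import *
for n in("wrist","top"):
    p,d=optics.snapshot(n);W=cloud(n,d);z=W[...,2];o=.0 if n=="wrist" else .0015
    h=np.hypot(W[...,0]-.5265-o,W[...,1]-.3398-o)
    m=(d>0)&(z>.07)&(z<.095)&(h<.014);k=(d>0)&(z>.055)&(z<.064)&(h<.06);print(n,"button z",np.median(z[m]),m.sum(),"box",np.median(z[k]))
d=np.load("pics/top0d.npy");W=cloud("top",d);z=W[...,2];h=np.hypot(W[...,0]-.528,W[...,1]-.3413)
print("before top",np.median(z[(z>.07)&(h<.014)]),np.median(z[(z>.055)&(z<.064)&(h<.06)]))
E
```

```text
clock: 19.78
tool_pos: [0.5264, 0.3393, 0.2579]
eef_rot: [0.001, 1.0, -0.001, -0.001]
contact_force: [-0.7, 0.6, -0.7]
opening: 0.006
finger_force: 0.0
wrist button z 0.08452239209010488 727 box 0.06057852683041534
top button z nan 0 box nan
before top 0.08469013888469953 0.06030998284252166
  return _methods._mean(a, axis=axis, dtype=dtype,
  ret = ret.dtype.type(ret / rcount)
```

The button is fully up at 84.5 mm, the bar is locked and the arm is clear. I hand the job in.

```bash
python3 -c "
from plant import workorder
print(workorder.finish_job())"
```

```text
the job is handed in; nothing more can be done
None
```

I handed the job in at about 20 s of the 56 s allowed; no verdict came back. By my measurements the long bar is locked behind both hook teeth, centred and released, and the start button went down to its stop and came fully back up. The arm ended clear of everything, and I touched none of the other things.

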